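# Grade a dowel pin in the tapered slot gauge

### The arm

A 6-joint arm with a two-finger parallel gripper is mounted at the origin on a cart in front of the work surface, level with it; the furniture and walls round the work are solid. World frame = base frame: x ahead of the robot, y to its left, z up, the work surface at z = 0. Lengths are in m, angles in rad, forces in N, time in s.
With the tool pointing down it reaches from about 0.425 to 0.925 m from the base axis. Payload 12.5 kg.
Tool frame: the origin (TCP) lies midway between the tips of the shut fingers; the grasp point (between the pads) lies 19 mm behind it; y points along the fingers, z is the direction in which the jaws open and shut, and the axes are right-handed (so a half turn about y gives the same grasp; the last joint's range is limited). The gripper opens to 85 mm and grips with 20 to 120 N. Pads are 22 mm wide; open, the fingers measure 114 mm over their backs; the gripper's body (76 mm by 85 mm) begins 54 mm behind the grasp point. The pads swing forward as they close: fully open they stand 13 mm farther back than shut.
Start: joints at [-1.254, 0.491, 1.559, -0, 1.092, -0.106], TCP at [0.256, -0.57, 0.204] pointing down, gripper open.
Joint ranges: [-3.1, 3.1], [-0.84, 2.19], [0.05, 2.79], [-1.13, 4.28], [0.06, 2.93], [-2.69, 2.69]. Speed limits (rad/s): [2.22, 2.22, 2.79, 3.14, 3.14, 3.14].

### API

Orientations are given as [roll, pitch, yaw] about the fixed x, y, z axes, in that order (R = Rz(yaw) Ry(pitch) Rx(roll)).
In Python, from plant import status, viewer, order gives the robot as it stands.
- The arm moves only by the tool carry_out, never from a script. Its argument "motion" is a list of rows, each a list of 5 numbers: the opening, from 0 (shut) to 1 (fully open), then the shift along the tool's x, y, z as a fraction of full scale, then the turn about the tool's y as a fraction of full scale. A call has 1 to 10 rows; each row shifts and turns the commanded pose from where the row before left it, along the tool's axes as they then stand; what a row does not reach is not made up. Full scale, the value 1, is 0.02 m for a shift and 8 degrees for a turn. A row lasts 1/8 s, in which the tool goes at most 62.5 mm and 10.7 degrees, less where a joint would pass 70% of its speed; a pose out of reach is approached as far as the arm can. A call with a number of a shift or a turn outside -1 to 1 is refused whole. A call with a gripper value outside its range is refused whole. The fingers move at their own pace and stop on an object; "grip_force" is the grip in N (left out, the last holds). Time passes only in rows, so rows that do not move let the fingers close. It gives the time, the measured TCP pose, the force and the opening at its end, in the units of the state.
- status.get_obs(): the state, without advancing time (a new reading comes with each control period).
- viewer.get_image(name): name is "scene" or "side" or "wrist"; returns a dict with "color" (420x560x3 uint8, red, green, blue), "fx", "fy", "cx", "cy" (pixels), "world_to_cam" (4x4, takes a point from world to camera coordinates); the wrist camera has in their place "tool_from_camera" (4x4, takes a point from camera to tool coordinates, whose origin is the TCP and whose axes are the tool frame's). Camera axes: x right, y down, z forward; pixel columns grow to the right and rows downward; lengths in m; the calibration is good to about 2 mm. A picture is of the moment at which its call begins: read the wrist's pose just before it. There is no depth.
- order.finish_job(): hands the job in, once; it reports no verdict.
The state is a dict: "t": time; "qpos": joint angles; "joint_vel": joint speeds; "effort": joint torques, N m; "tool_pos": TCP position; "tool_rot": TCP orientation; "wrist_force": force on the tool from outside, world axes, zero at the start; "torque": the same for the moment, N m; "grip_width": opening from 0.0 (shut) to 1.0 (fully open).
Only numpy, scipy, OpenCV 4.12 (cv2) and the standard library are available. Lean on these libraries where they do the work, as an engineer would, in place of code of your own. Each camera call takes 0.05 s, during which the arm holds its last target.

### The job

Take the wooden dowel pin from the plain stand and, keeping it upright, slide it along the slot of the tapered gauge from the open mouth so that it pushes the white pointer ahead of it, until it wedges firmly between both fences; do not ram it. Read on which colour the pointer was left, then take the pin back out and stand it in the stand of that colour (either neighbour will do on a boundary). Move the pointer only with the pin, and leave the bottle and the vial where they are.

Things in the scene. Friction and masses are not known exactly. Their poses are not given: they have to be found in the camera images.
- dowel_center (a point): Centre of the pale wooden dowel pin, 18 mm in diameter, 110 mm long, about 30 g, standing upright (its z axis is its length). This point is half-way up, 55 mm from either end. It starts loose in the well of the plain stand. Held at or above this point, the fingertips clear the gauge and the stands.
- gauge: Fixed slot gauge on an aluminium plate 205 x 112 mm, top 6 mm above the desk. Origin on the desk below the slot face of the straight fence; x axis = slide direction (mouth to narrow end), z up. The slot lies at negative y and narrows 1 mm per 7 mm along +x. Set to a new, unknown width each time: the pin wedges with its axis somewhere from about x = -45 to +50 mm.
- slot_mouth (a point): Point on the base plate's top, at x = -105, y = -11 mm in the gauge frame, before the mouth: a good place to bring the pin down on the plate beside the straight fence (2 mm from touching it). The taper fence begins 12 mm further on. Axes as the gauge's.
- straight_fence: Steel fence, origin and axes as the gauge's: slot face in the plane y = 0 (the pin's axis is at y = -9 mm when touching it), x from -125 to +80 mm, top 20 mm above the desk, with red, yellow and blue bands on top in this order from the mouth.
- clamp_bar: Dark bar at the gauge's -y edge that carries the steel taper fence (origin as the gauge's). The taper fence spans x = -93 to +60 mm, top 20 mm above the desk, rounded nose at the mouth, where the slot is at least 22 mm wide. It does not give. Over 25 N between pin and either fence damages the gauge; a push along the slot of 5 to 10 N wedges the pin well.
- pointer (a joint): Travel (m, along the gauge's +x) of the white pointer arm that crosses the slot, 8 mm wide, 22 to 29 mm above the desk. Starts at 0 to 0.012, drags with 0.6 N, stays where left. Its rear face, pushed by the pin, is at gauge x = -55 mm + travel. The black line on it is over red below 0.049, yellow from 0.049 to 0.079, blue above.
- pointer_face (a point): Point on the pointer's rear face (mouth side), on the pin's path (y = -9 mm), 25.5 mm above the desk.
- plain_stand_well (a point): Centre of the well floor, 12 mm above the desk, of the bare wooden stand: a fixed block 56 x 56 x 34 mm with a square well 24 mm wide, 22 mm deep. The dowel starts here.
- red_stand_well (a point): The same for the stand with a red top and red sides.
- yellow_stand_well (a point): The same for the stand with a yellow top and yellow sides.
- blue_stand_well (a point): The same for the stand with a blue top and blue sides.
- bottle: Loose cream-coloured medium bottle with a white cap, 47 mm across, 95 mm high, origin under its centre; to be left alone.
- vial: Small loose corked vial, 31 mm across, 43 mm high, origin under its centre; to be left alone.
Not all that is in view belongs to the job. Leave any turquoise look-alike of the part that bears red_stand_well alone. What is meant by the part that bears dowel_center is not purple, and is the smaller of those in its own colour.

How it is judged:
On the way:
1. the pin, upright and down in the slot, is wedged: it presses on both fences with more than 1.5 N, right behind the pointer (contact force between dowel and straight_fence above 1.5 N and contact force between dowel and clamp_bar above 1.5 N and angle between dowel_center's own z axis and vertical below 0.1 rad and z of dowel_center in the frame of gauge below 0.072 m and x of dowel_center in the frame of gauge above -0.06 m and horizontal distance between dowel_center and pointer_face below 0.014 m), for 0.2 s.
At the end, for the whole second after the job is handed in: The pin stands released and at rest down in the well of the stand whose colour the pointer shows (centre within 22 mm of the well's in plan, on the well floor within 7 mm, tilt under 0.35 rad); within 5 mm of a colour boundary either neighbour counts (((value of joint pointer below 0.054 m and horizontal distance between dowel_center and red_stand_well below 0.022 m) or (value of joint pointer between 0.044 and 0.084 m and horizontal distance between dowel_center and yellow_stand_well below 0.022 m) or (value of joint pointer above 0.074 m and horizontal distance between dowel_center and blue_stand_well below 0.022 m)) and height (world z) of dowel_center between 0.058 and 0.074 m and angle between dowel_center's own z axis and vertical below 0.35 rad and linear speed of dowel below 0.02 m/s); the robot touches nothing.
It fails at once if the pin is rammed: more than 25 N on a fence (contact force between dowel and straight_fence above 25 N or contact force between dowel and clamp_bar above 25 N).
It fails at once if the robot itself pushes the pointer (contact force between any of the fingers, the arm and pointer above 0.5 N).
It fails at once if the bottle or the vial is displaced (distance of any of bottle, vial from where it was at the start of the episode above 0.03 m).
It also fails if it takes over 70 s, if anything falls off the work surface, if the arm or the gripper's body presses on something with over 40 N, if the wrist force passes 120 N, or if a joint passes its speed limit or range.

## Working session

There is one attempt and no reset: what is moved stays moved. The work goes in short steps, Python scripts to look and compute and a tool call to move; the robot and the scene stay as the last step left them, time stands still between calls to the robot, and variables do not carry over. Pictures are saved under pics/ and viewed, and the job is handed in when it is done.

Besides the shell and the picture viewer there is one more tool, called after "Request:" as name(argument=value, ...) on one line, values as JSON. carry_out: Moves the arm, as the interface text tells. Shift numbers are shares of 0.02 m and turn numbers shares of 8 degrees, none past 1 either way. Its arguments: {"type":"object","properties":{"motion":{"type":"array","items":{"type":"array","items":{"type":"number"}}},"grip_force":{"type":"number"}},"required":["motion"]}

```bash
ls; mkdir -p pics; python3 - <<'E'
from plant import status, viewer
import cv2,numpy as np
o=status.get_obs(); print(o)
for n in ["scene","side","wrist"]:
    d=viewer.get_image(n); cv2.imwrite(f"pics/{n}0.png",d["color"][:,:,::-1])
    print(n,d["fx"],d["fy"],d["cx"],d["cy"]); print(np.round(d.get("world_to_cam",d.get("tool_from_camera")),4).tolist())
E
```

```text
pics
{'t': 0.0, 'qpos': array([-1.25359615e+00,  4.91553390e-01,  1.55946927e+00, -1.40720519e-05,
        1.09167308e+00, -1.05586574e-01]), 'joint_vel': array([ 5.93008520e-04,  5.02655861e-04,  4.16753943e-04,  2.91766542e-05,
       -4.70446747e-04,  4.16459645e-05]), 'effort': array([-1.61194934e-03, -6.18456388e+01, -2.61596990e+01, -1.82803783e-04,
        4.12912195e-03,  2.00421124e-05]), 'tool_pos': array([ 0.25638358, -0.56970952,  0.20332476]), 'tool_rot': array([-1.57189459e+00,  1.03844613e-04, -2.71879947e+00]), 'wrist_force': array([0.17326604, 0.29836833, 0.36783945]), 'torque': array([ 0.00434327,  0.00457383, -0.05129244]), 'grip_width': 0.9971674883143278}
scene 534.6220044389395 534.6220044389395 281.79937629333483 217.9921587265571
[[-0.8368, -0.5474, -0.0105, 0.3747], [-0.2554, 0.4073, -0.8769, 0.2532], [0.4842, -0.7311, -0.4806, 0.9502], [0.0, 0.0, 0.0, 1.0]]
side 439.4117449902142 439.4117449902142 282.28437130641004 208.42895464153668
[[0.9993, 0.0322, -0.0177, -0.5215], [-0.005, -0.3562, -0.9344, 0.0326], [-0.0364, 0.9339, -0.3558, 1.2054], [0.0, 0.0, 0.0, 1.0]]
wrist 296.42508521816427 296.42508521816427 279.65718284122846 210.53019309045408
[[0.0001, 0.9503, 0.3113, -0.079], [-0.0017, -0.3113, 0.9503, -0.1693], [1.0, -0.0006, 0.0016, 0.0007], [0.0, 0.0, 0.0, 1.0]]
```

View pics/scene0.png

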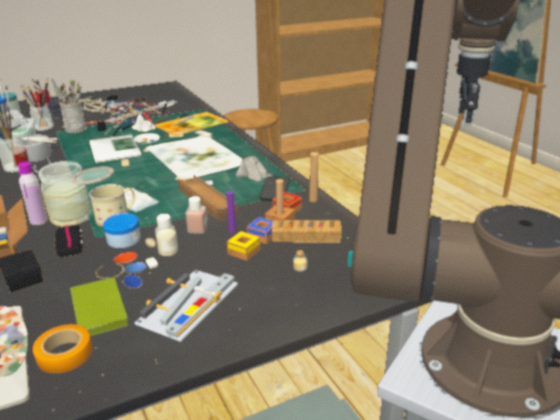

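View pics/side0.png

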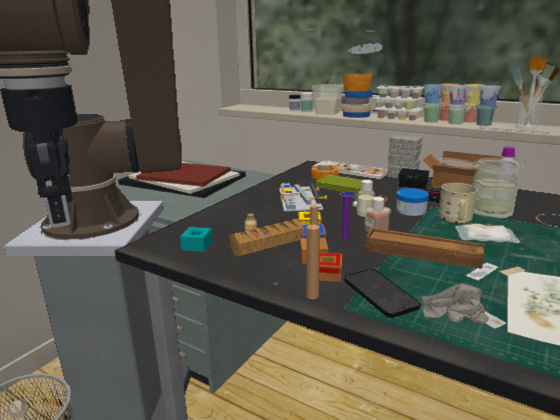

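View pics/wrist0.png

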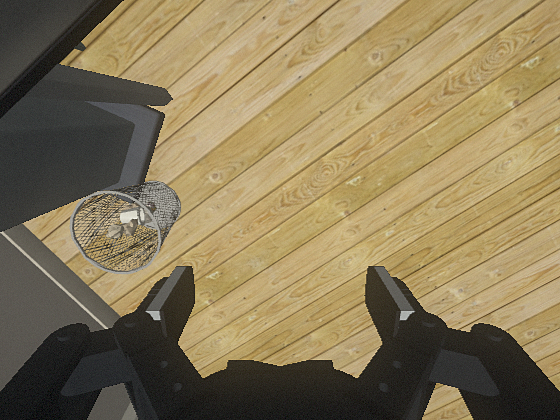

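```bash
python3 - <<'E'
import cv2
a=cv2.imread("pics/scene0.png")[140:345,125:365]; cv2.imwrite("pics/sc0z.png",cv2.resize(a,None,fx=3.3,fy=2.9,interpolation=cv2.INTER_CUBIC)[:600,:800])
a=cv2.imread("pics/side0.png")[170:310,170:410]; cv2.imwrite("pics/si0z.png",cv2.resize(a,None,fx=3.3,fy=3.3,interpolation=cv2.INTER_CUBIC)[:600,:800])
E
```

```text
(no output)
```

View pics/sc0z.png

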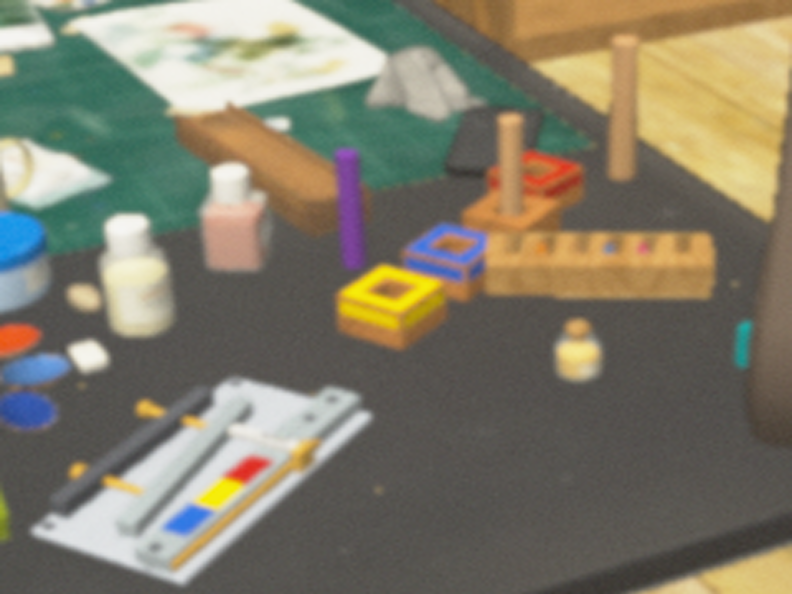

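View pics/si0z.png

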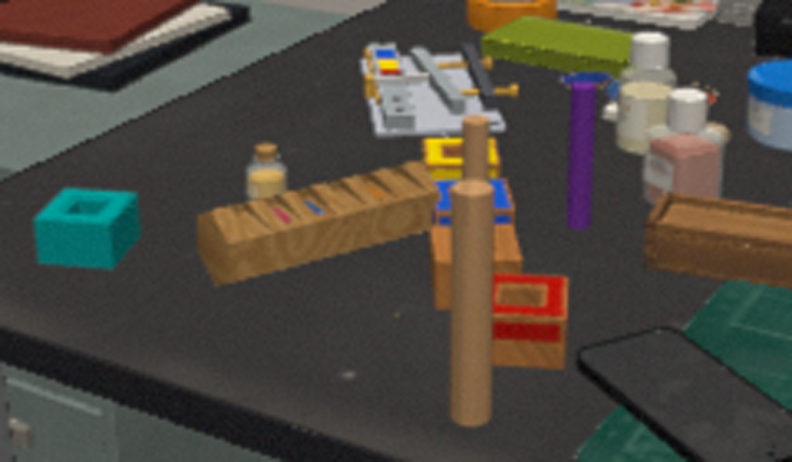

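```bash
cat > h.py <<'E'
import numpy as np,cv2
from plant import status,viewer
from scipy.spatial.transform import Rotation as R
def grab(n,save=None):
    o=status.get_obs(); d=viewer.get_image(n)
    if n=="wrist":
        T=np.eye(4);T[:3,:3]=R.from_euler("xyz",o["tool_rot"]).as_matrix();T[:3,3]=o["tool_pos"]
        d["c2w"]=T@d["tool_from_camera"]
    else: d["c2w"]=np.linalg.inv(d["world_to_cam"])
    if save: cv2.imwrite(f"pics/{save}.png",d["color"][:,:,::-1])
    return d
def ray(d,u,v):
    r=d["c2w"][:3,:3]@np.array([(u-d["cx"])/d["fx"],(v-d["cy"])/d["fy"],1.]);return d["c2w"][:3,3],r/np.linalg.norm(r)
def onz(d,u,v,z):
    c,r=ray(d,u,v);return c+r*(z-c[2])/r[2]
def proj(d,p):
    q=np.linalg.inv(d["c2w"])@np.append(p,1);return q[0]/q[2]*d["fx"]+d["cx"],q[1]/q[2]*d["fy"]+d["cy"]
def tri(d1,p1,d2,p2):
    c1,r1=ray(d1,*p1);c2,r2=ray(d2,*p2)
    s=np.linalg.lstsq(np.c_[r1,-r2],c2-c1,rcond=None)[0];a=c1+s[0]*r1;b=c2+s[1]*r2
    return (a+b)/2,np.linalg.norm(a-b)
def blobs(d,lo,hi,amin=15,roi=None):
    hsv=cv2.cvtColor(d["color"],cv2.COLOR_RGB2HSV);m=cv2.inRange(hsv,lo,hi)
    if roi: k=np.zeros_like(m);k[roi[1]:roi[3],roi[0]:roi[2]]=1;m=m*k
    n,_,s,c=cv2.connectedComponentsWithStats(m)
    return [(c[i].round(1).tolist(),s[i].tolist()) for i in range(1,n) if s[i][4]>=amin],m
E
python3 - <<'E'
from h import *
s=grab("scene");w=grab("side")
print("cam",s["c2w"][:3,3],w["c2w"][:3,3])
Z=lambda u,v:(125+u/3.3,140+v/2.9)
Y=lambda u,v:(170+u/3.3,170+v/3.3)
for n,p,z in [("dowel top",(511,120),.122),("yellow hole",(391,290),.034),("blue hole",(457,246),.034),("red hole",(540,174),.034),("vial base",(579,372),.005),("bottle base",(140,325),.005),("red band",(247,471),.02),("yel",(222,493),.02),("blue band",(187,519),.02),("fence far R",(345,393),.02),("fence near",(155,553),.02),("bigger dowel base",(622,178),0),("purple base",(352,266),0),("pink base",(236,265),0)]:
    print(n,onz(s,*Z(*p),z).round(3))
for n,p,z in [("dowel top",(475,120),.122),("yellow hole",(462,156),.034),("blue hole",(473,190),.034),("red hole",(523,294),.034),("vial base",(267,202),.0),("bottle base",(643,150),.0),("turq hole",(90,208),.034),("purple base",(580,226),0)]:
    print("side",n,onz(w,*Y(*p),z).round(3))
print(tri(s,Z(511,120),w,Y(475,120)))
E
```

```text
cam [-0.08189057  0.79675454  0.6826336 ] [ 0.56521483 -1.09720208  0.45011587]
dowel top [ 0.591 -0.213  0.122]
yellow hole [ 0.589 -0.052  0.034]
blue hole [ 0.591 -0.137  0.034]
red hole [ 0.611 -0.284  0.034]
vial base [ 0.437 -0.059  0.005]
bottle base [0.739 0.051 0.005]
red band [0.532 0.171 0.02 ]
yel [0.529 0.198 0.02 ]
blue band [0.528 0.229 0.02 ]
fence far R [0.54  0.065 0.02 ]
fence near [0.52  0.264 0.02 ]
bigger dowel base [ 0.584 -0.37   0.   ]
purple base [ 0.674 -0.113  0.   ]
pink base [ 0.751 -0.067  0.   ]
side dowel top [ 0.598 -0.225  0.122]
side yellow hole [ 0.595 -0.069  0.034]
side blue hole [ 0.601 -0.134  0.034]
side red hole [ 0.626 -0.296  0.034]
side vial base [ 0.445 -0.077  0.   ]
side bottle base [0.747 0.027 0.   ]
side turq hole [ 0.329 -0.164  0.034]
side purple base [ 0.68  -0.123  0.   ]
(array([ 0.59725821, -0.21950651,  0.11895307]), np.float64(0.0032985507391849276))
```

Request:
carry_out(motion=[[1,0,-0.4,0,1],[1,0,-0.4,0,1],[1,0,-0.4,0,1],[1,-0.5,0,-1,0],[1,-0.5,0,-1,0],[1,-0.5,0,-1,0],[1,-0.5,0,-1,0],[1,-0.5,0,-1,0]])

```text
t: 1.25
tool_pos: [0.3068, -0.4682, 0.228]
tool_rot: [-1.571, 0.0, -3.137]
wrist_force: [0.2, 0.2, -0.4]
grip_width: 1.005
```

Request:
carry_out(motion=[[1,-0.7,0,-1,0],[1,-0.7,0,-1,0],[1,-0.7,0,-1,0],[1,-0.7,0,-1,0],[1,-0.7,0,-1,0],[1,-0.7,0,-1,0],[1,-0.7,0,-1,0],[1,-0.7,0,-1,0],[1,-0.7,0,-1,0],[1,-0.7,0,-1,0]])

```text
t: 2.5
tool_pos: [0.4457, -0.2677, 0.2279]
tool_rot: [-1.571, 0.0, -3.137]
wrist_force: [-0.3, -0.9, 0.3]
grip_width: 1.006
```

Request:
carry_out(motion=[[1,-0.7,0,-1,0],[1,-0.7,0,-1,0],[1,-0.7,0,-1,0],[1,-0.7,0,-1,0],[1,-0.7,0,-1,0],[1,-0.7,0,-1,0],[1,-0.7,0,-1,0],[1,0,0,0,0],[1,0,0,0,0]])

```text
t: 3.62
tool_pos: [0.5423, -0.1287, 0.2278]
tool_rot: [-1.571, -0.0, -3.137]
wrist_force: [-0.1, 0.6, -0.4]
grip_width: 0.999
```

```bash
python3 - <<'E'
from h import *
d=grab("wrist","w1");print(status.get_obs()["tool_pos"],d["c2w"][:3,3])
import pickle;pickle.dump(d,open("w1.pkl","wb"))
cv2.imwrite("pics/w1z.png",cv2.resize(d["color"][:,:,::-1],(800,600),interpolation=cv2.INTER_CUBIC))
E
```

```text
[ 0.54230707 -0.12905019  0.22791157] [ 0.6216919  -0.12916639  0.39714415]
```

View pics/w1z.png

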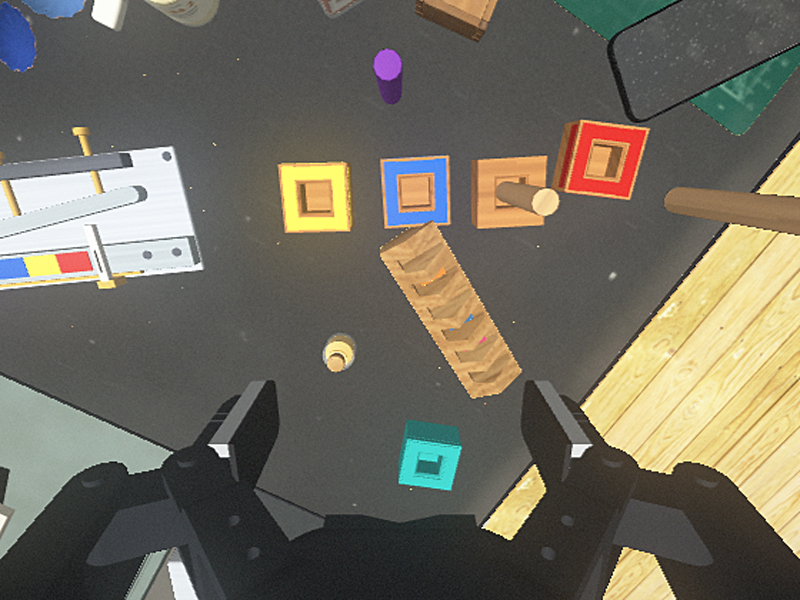

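```bash
python3 - <<'E'
from h import *;import pickle
d=pickle.load(open("w1.pkl","rb"));k=1/1.4286
f=lambda u,v,z:onz(d,u*k,v*k,z).round(4)
# corners of tops z=.034
C={"y":[(279,164),(348,162),(351,231),(285,233)],"b":[(381,158),(449,156),(450,225),(384,227)],"p":[(472,157),(546,155),(547,226),(475,229)],"r":[(584,122),(649,128),(631,199),(567,191)]}
for n,c in C.items():
    P=np.array([f(*q,.034) for q in c]);print(n,P.mean(0).round(4),[round(float(np.linalg.norm(P[i]-P[(i+1)%4])),4) for i in range(4)])
H={"y":[(298,180),(333,180),(333,215),(298,215)],"b":[(399,173),(434,173),(434,207),(399,207)]}
for n,c in H.items(): print("hole",n,np.mean([f(*q,.034) for q in c],0))
print("dowel top",f(545,202,.122),"vial",f(338,350,.0),"purple",f(388,63,.12))
for n,lo,hi,z in [("yellow",(24,150,120),(33,255,255),.034),("blue",(105,120,120),(120,255,255),.034),("red",(0,190,140),(4,255,255),.034)]:
    b,m=blobs(d,lo,hi,40);
    for c,s in b: print(n,c,s,onz(d,*c,z).round(3))
E
```

```text
y [ 0.5928 -0.0601  0.034 ] [0.0563, 0.0561, 0.0566, 0.0563]
b [ 0.598  -0.1439  0.034 ] [0.0552, 0.0558, 0.0563, 0.0558]
p [ 0.5981 -0.2222  0.034 ] [0.06, 0.0578, 0.0614, 0.0586]
r [ 0.6236 -0.2997  0.034 ] [0.0527, 0.0555, 0.0549, 0.0535]
hole y [ 0.5933   -0.059925  0.034   ]
hole b [ 0.59975  -0.144225  0.034   ]
dowel top [ 0.5981 -0.2224  0.122 ] vial [ 0.4385 -0.0678  0.    ] purple [ 0.6766 -0.1229  0.12  ]
blue [10.7, 27.3] [0, 1, 25, 50, 901] [0.708 0.158 0.034]
blue [39.2, 5.0] [16, 0, 43, 12, 269] [0.729 0.123 0.034]
blue [290.7, 133.4] [269, 111, 44, 47, 1156] [ 0.599 -0.143  0.034]
blue [8.7, 187.6] [0, 180, 21, 15, 247] [0.532 0.209 0.034]
red [424.2, 111.0] [398, 86, 54, 52, 1250] [ 0.625 -0.298  0.034]
```

Request:
carry_out(motion=[[1,-0.56,0,0.93,0],[1,-0.56,0,0.93,0],[1,-0.56,0,0.93,0],[1,-0.56,0,0.93,0],[1,-0.56,0,0.93,0],[1,0,0.5,0,0],[1,0,0.5,0,0],[1,0,0,0,0]])

```text
t: 4.68
tool_pos: [0.5984, -0.2211, 0.2068]
tool_rot: [-1.572, -0.002, -3.138]
wrist_force: [0.7, -1.0, -0.7]
grip_width: 1.001
```

```bash
python3 - <<'E'
from h import *
d=grab("wrist","w2");print(status.get_obs()["tool_pos"])
p=status.get_obs()["tool_pos"]
print(proj(d,[.598,-.2222,.122]),proj(d,[.598,-.2222,.034]))
cv2.imwrite("pics/w2z.png",cv2.resize(d["color"][:,:,::-1],(800,600),interpolation=cv2.INTER_CUBIC))
E
```

```text
[ 0.59875832 -0.22120033  0.20750821]
(np.float64(279.40746262723934), np.float64(206.93150648932067)) (np.float64(279.37200781727216), np.float64(184.50888204224086))
```

View pics/w2z.png

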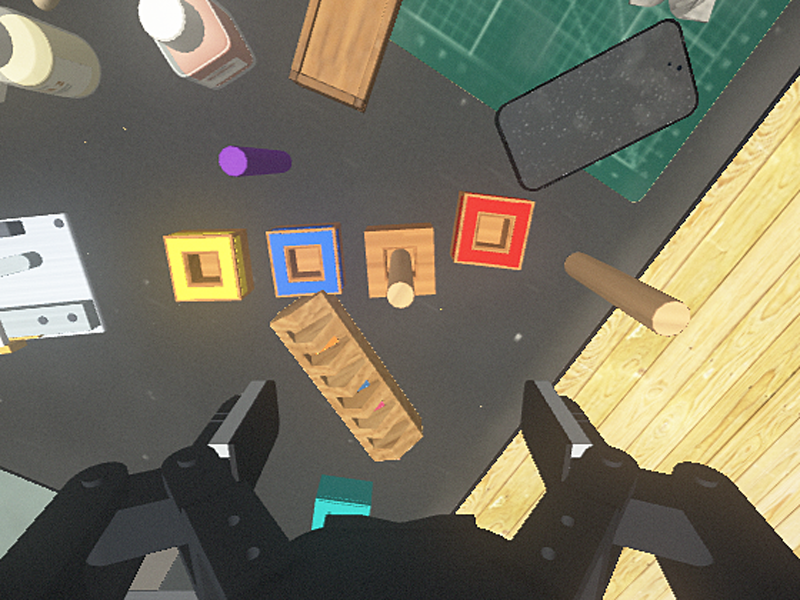

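Request:
carry_out(motion=[[1,0,1,0.05,0],[1,0,1,0,0],[1,0,1,0,0],[1,0,1,0,0],[1,0,1,0,0],[1,0,1,0,0],[1,0,1,0,0],[1,0,0,0,0]])

```text
t: 5.72
tool_pos: [0.5987, -0.2221, 0.0672]
tool_rot: [-1.572, -0.002, -3.137]
wrist_force: [0.4, -0.5, 0.1]
grip_width: 0.998
```

Request:
carry_out(motion=[[0,0,0,0,0],[0,0,0,0,0],[0,0,0,0,0],[0,0,0,0,0],[0,0,0,0,0],[0,0,0,0,0],[0,0,0,0,0],[0,0,0,0,0]], grip_force=60)

```text
t: 6.72
tool_pos: [0.5994, -0.2226, 0.0684]
tool_rot: [-1.57, 0.001, -3.138]
wrist_force: [-0.8, 2.2, 5.7]
grip_width: 0.188
```

Request:
carry_out(motion=[[0,0,-0.3,0,0],[0,0,-0.7,0,0],[0,0,-1,0,0],[0,0,-1,0,0],[0,0,-1,0,0],[0,0,-1,-1,0],[0,0.0,0,-1,0],[0,0.0,0,-1,0],[0,0.0,0,-1,0],[0,0.0,0,-1,0]])

```text
t: 7.98
tool_pos: [0.5986, -0.1209, 0.1674]
tool_rot: [-1.571, -0.001, -3.137]
wrist_force: [0.2, -0.2, 0.4]
grip_width: 0.183
```

Request:
carry_out(motion=[[0,0.3,0,-1,0],[0,0.3,0,-1,0],[0,0.3,0,-1,0],[0,0.3,0,-1,0],[0,0.3,0,-1,0],[0,0.3,0,-1,0],[0,0.3,0,-1,0],[0,0.3,0,-1,0],[0,0.3,0,-1,0],[0,0.3,0,-1,0]])

```text
t: 9.22
tool_pos: [0.5375, 0.0785, 0.1679]
tool_rot: [-1.571, 0.0, -3.138]
wrist_force: [0.9, 0.4, -0.7]
grip_width: 0.188
```

Request:
carry_out(motion=[[0,0,0,0,0],[0,0,0,0,0]])

```text
t: 9.48
tool_pos: [0.5381, 0.0771, 0.1679]
tool_rot: [-1.571, 0.0, -3.137]
wrist_force: [0.4, -0.1, 0.1]
grip_width: 0.187
```

```bash
python3 - <<'E'
from h import *;import pickle
d=grab("wrist","w3");print(status.get_obs()["tool_pos"])
pickle.dump(d,open("w3.pkl","wb"))
cv2.imwrite("pics/w3z.png",cv2.resize(d["color"][:,:,::-1],(800,600),interpolation=cv2.INTER_CUBIC))
E
```

```text
[0.53811689 0.07688787 0.16787267]
```

View pics/w3z.png

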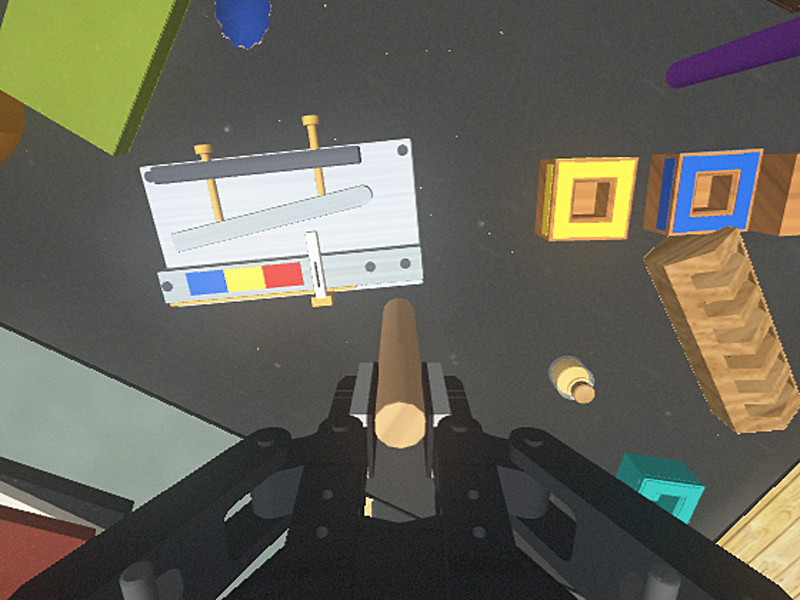

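```bash
python3 - <<'E'
from h import *;import pickle
d=pickle.load(open("w3.pkl","rb"))
a=d["color"][70:225,90:310,::-1];cv2.imwrite("pics/w3g.png",cv2.resize(a,None,fx=3.6,fy=3.6,interpolation=cv2.INTER_CUBIC))
a=d["color"][190:330,230:330,::-1];cv2.imwrite("pics/w3p.png",cv2.resize(a,None,fx=4,fy=4,interpolation=cv2.INTER_CUBIC))
E
```

```text
(no output)
```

View pics/w3g.png

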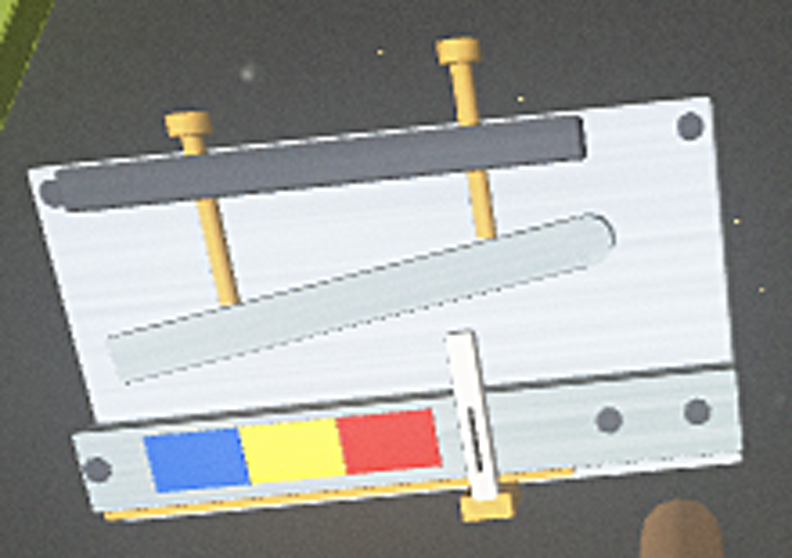

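View pics/w3p.png

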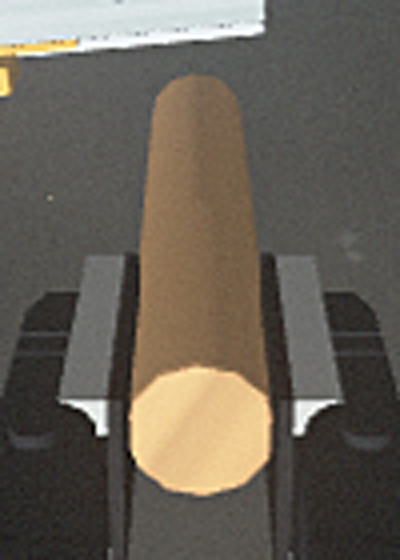

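```bash
cat > g.py <<'E'
from h import *;import pickle
d=pickle.load(open("w3.pkl","rb"))
def W(u,v,z): return onz(d,90+u/3.6,70+v/3.6,z)
a=W(735,372,.02);b=W(72,435,.02)
ex=(b-a);L=np.linalg.norm(ex);ex/=L
ey=np.array([-ex[1],ex[0],0])
m=(a+b)/2; O=m-ex*(-.0225); O[2]=0
def toG(p): q=p-O;return np.array([q@ex,q@ey,p[2]])
def toW(x,y,z): return O+ex*x+ey*y+np.array([0,0,z])
E
python3 - <<'E'
from g import *
print(a,b,"L",L,"ang",np.degrees(np.arctan2(ex[1],ex[0])),"O",O)
f=lambda n,u,v,z:print(n,toG(W(u,v,z)).round(4))
f("plate TR",711,97,.006);f("plate TL",28,169,.006)
f("fence BR",742,462,.02);f("fence BL",95,512,.02)
f("red start",437,435,.02);f("r/y",341,447,.02);f("y/b",244,458,.02);f("blue end",150,465,.02)
f("pointer tip R",474,333,.029);f("pointer rear at slot",481,400,.029);f("pointer line",475,440,.029)
f("taper nose",614,240,.02);f("taper slotside near nose",560,272,.02);f("taper narrow end",126,383,.02)
print("mouth",toW(-.105,-.011,.006))
# pin
P=lambda u,v,z:onz(d,230+u/4,190+v/4,z)
tp=status.get_obs()["tool_pos"];print(tp)
tz=d["c2w"][2,3]
print("pin top ctr", P(201,431,tp[2]+.055), "bottom",P(199,85,tp[2]-.055))
E
```

```text
[0.55620244 0.0599828  0.02      ] [0.53600035 0.26226399 0.02      ] L 0.20328748626268842 ang 95.70329114318936 O [0.54386541 0.18351202 0.        ]
plate TR [-0.1241 -0.0783  0.006 ]
plate TL [ 0.0786 -0.0777  0.006 ]
fence BR [-0.124   0.0282  0.02  ]
fence BL [0.0787 0.025  0.02  ]
red start [-0.0318  0.0107  0.02  ]
r/y [-0.0019  0.0116  0.02  ]
y/b [0.0285 0.0122 0.02  ]
blue end [0.0578 0.0116 0.02  ]
pointer tip R [-0.0498 -0.0203  0.029 ]
pointer rear at slot [-0.0488 -0.0006  0.029 ]
pointer line [-0.0452  0.0112  0.029 ]
taper nose [-0.0924 -0.0418  0.02  ]
taper slotside near nose [-0.0757 -0.0343  0.02  ]
taper narrow end [ 0.0586 -0.0142  0.02  ]
mouth [0.56524554 0.08012493 0.006     ]
[0.53811689 0.07688787 0.16787267]
pin top ctr [0.53886413 0.07582498 0.22287267] bottom [0.54354177 0.07577245 0.11287267]
```

Request:
carry_out(motion=[[0,0,0,0,-0.68],[0,-0.75,0,-0.04,0],[0,-0.7,0,-0.04,0],[0,0,0.7,0,0],[0,0,1,0,0],[0,0,1,0,0],[0,0,0,0,0],[0,0,0,0,0]])

```text
t: 10.52
tool_pos: [0.5668, 0.0815, 0.114]
tool_rot: [-1.571, 0.0, -3.043]
wrist_force: [-0.3, -0.2, 0.3]
grip_width: 0.19
```

```bash
python3 - <<'E'
from g import *
d=grab("wrist","w4");o=status.get_obs();print(o["tool_pos"],np.degrees(o["tool_rot"]),toG(o["tool_pos"]).round(4))
cv2.imwrite("pics/w4z.png",cv2.resize(d["color"][:,:,::-1],(800,600),interpolation=cv2.INTER_CUBIC))
E
```

```text
[0.56687476 0.08158612 0.11433956] [-8.99927785e+01  3.83291492e-02 -1.74349856e+02] [-0.1037 -0.0128  0.1143]
```

View pics/w4z.png

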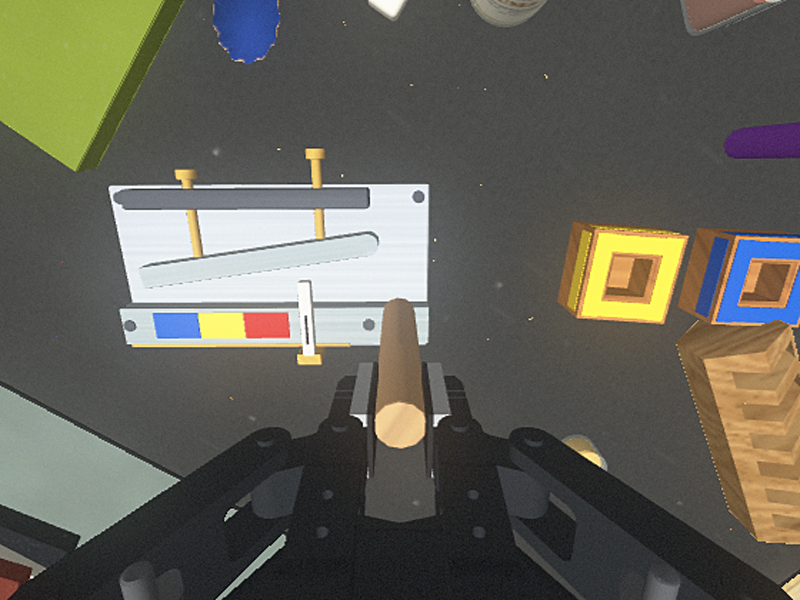

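```bash
python3 - <<'E'
from g import *
d2=grab("wrist","w4b")
a=d2["color"][120:260,70:320,::-1];cv2.imwrite("pics/w4g.png",cv2.resize(a,None,fx=3.2,fy=3.2,interpolation=cv2.INTER_CUBIC))
pickle.dump(d2,open("w4.pkl","wb"))
E
```

```text
(no output)
```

View pics/w4g.png

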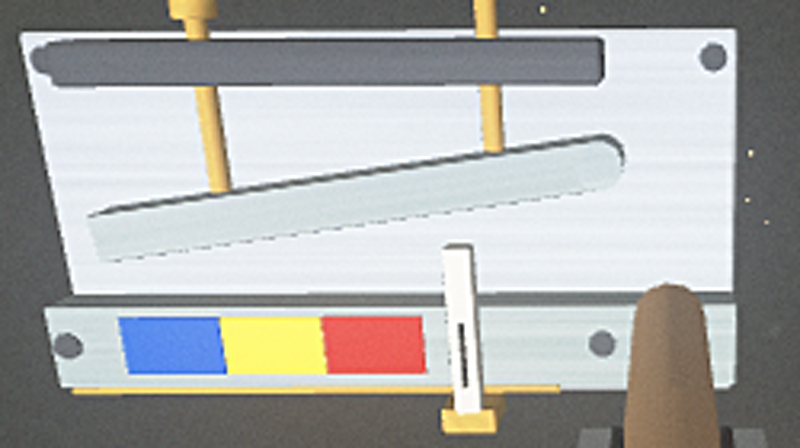

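```bash
python3 - <<'E'
from g import *
d2=pickle.load(open("w4.pkl","rb"))
f=lambda n,u,v,z:print(n,toG(onz(d2,70+u/3.2,120+v/3.2,z)).round(4))
f("fence R",736,305,.02);f("fence L",46,309,.02);f("BR",735,387,.02);f("BL",62,387,.02)
f("plate TR",736,28,.006);f("taper nose",624,160,.02);f("taper end",106,261,.02);f("taper near",560,197,.02)
f("pin bot +x edge",668,284,.059);f("pin L @bot",640,300,.059);f("pin R",700,300,.059);f("pointer rear",478,300,.029)
o=status.get_obs();print(toG(o["tool_pos"]))
E
```

```text
fence R [-0.1242 -0.0011  0.02  ]
fence L [ 0.0786 -0.0003  0.02  ]
BR [-0.1244  0.0251  0.02  ]
BL [0.0789 0.0247 0.02  ]
plate TR [-0.1236 -0.0791  0.006 ]
taper nose [-0.092  -0.0441  0.02  ]
taper end [ 0.0583 -0.0149  0.02  ]
taper near [-0.0737 -0.0336  0.02  ]
pin bot +x edge [-0.1043 -0.0201  0.059 ]
pin L @bot [-0.0973 -0.0159  0.059 ]
pin R [-0.1123 -0.0159  0.059 ]
pointer rear [-0.0504 -0.0059  0.029 ]
[-0.10368472 -0.01282155  0.11450733]
```

Request:
carry_out(motion=[[0,-0.1,0.5,0,0],[0,0,0.7,0,0],[0,0,0.7,0,0],[0,0,0.4,0,0],[0,0,0.2,0,0],[0,0,0,0,0],[0,0,0,0,0]])

```text
t: 11.5
tool_pos: [0.5688, 0.0818, 0.0642]
tool_rot: [-1.571, 0.001, -3.043]
wrist_force: [0.7, -0.4, -0.2]
grip_width: 0.192
```

```bash
python3 - <<'E'
from g import *
d2=grab("wrist","w5");o=status.get_obs();print(toG(o["tool_pos"]),o["wrist_force"])
a=d2["color"][120:300,70:330,::-1];cv2.imwrite("pics/w5g.png",cv2.resize(a,None,fx=3,fy=3,interpolation=cv2.INTER_CUBIC))
pickle.dump(d2,open("w5.pkl","wb"))
s=grab("scene");a=s["color"][230:350,125:260,::-1];cv2.imwrite("pics/s5g.png",cv2.resize(a,None,fx=5,fy=5,interpolation=cv2.INTER_CUBIC))
E
```

```text
[-0.10368635 -0.01475023  0.06426928] [-0.12034003 -0.29245753  0.74941901]
```

View pics/w5g.png

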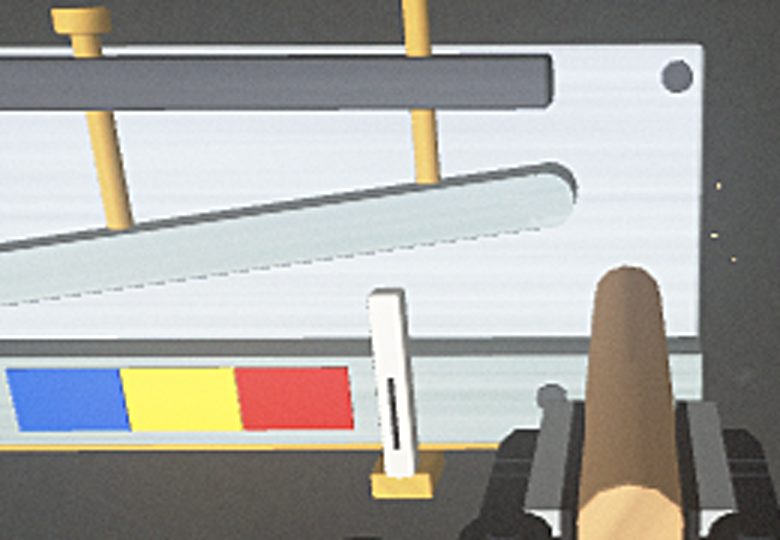

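View pics/s5g.png

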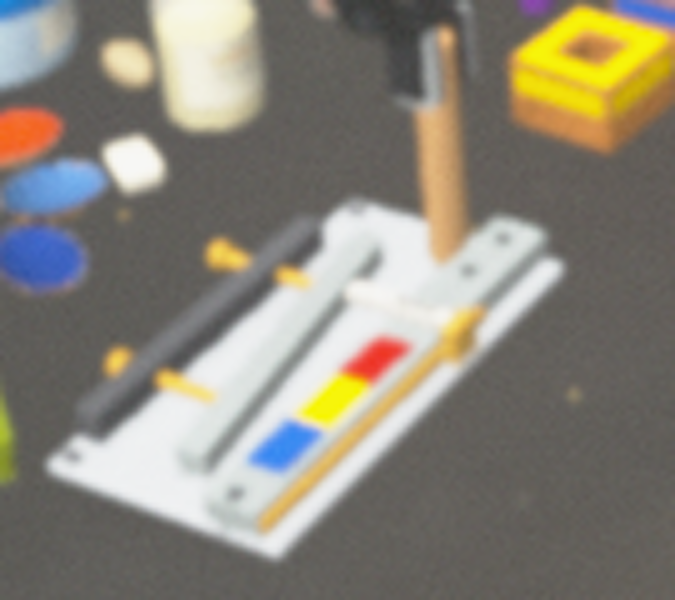

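Request:
carry_out(motion=[[0,0.1,0,0,0],[0,0,0,0,0]])

```text
t: 11.85
tool_pos: [0.5665, 0.0816, 0.064]
tool_rot: [-1.571, 0.0, -3.043]
wrist_force: [-0.2, -0.6, 0.4]
grip_width: 0.186
```

Request:
carry_out(motion=[[0,0.05,0,0,0],[0,0,0,0,0]])

```text
t: 12.1
tool_pos: [0.5656, 0.0815, 0.0639]
tool_rot: [-1.571, -0.0, -3.043]
wrist_force: [0.3, 0.5, -1.7]
grip_width: 0.186
```

Request:
carry_out(motion=[[0,0.05,0,0,0],[0,0,0,0,0]])

```text
t: 12.35
tool_pos: [0.5649, 0.0814, 0.064]
tool_rot: [-1.571, 0.001, -3.043]
wrist_force: [1.1, 0.9, -0.2]
grip_width: 0.189
```

Request:
carry_out(motion=[[0,0.03,0,0,0],[0,0,0,0,0]])

```text
t: 12.6
tool_pos: [0.5643, 0.0813, 0.064]
tool_rot: [-1.571, 0.001, -3.043]
wrist_force: [2.2, 0.3, -0.2]
grip_width: 0.187
```

```bash
python3 - <<'E'
from h import *
for i in range(3): viewer.get_image("scene"); o=status.get_obs();print(o["wrist_force"].round(2),o["torque"].round(3),o["tool_pos"].round(4))
E
```

```text
[2.   0.9  0.12] [ 0.089 -0.502  0.021] [0.5643 0.0813 0.064 ]
[2.05 0.72 0.4 ] [ 0.103 -0.609  0.031] [0.5643 0.0813 0.064 ]
[1.14 0.55 1.7 ] [ 0.048 -0.577 -0.034] [0.5643 0.0813 0.064 ]
```

Request:
carry_out(motion=[[0,-0.06,0,0,0],[0,0,0,-0.4,0],[0,0,0,-0.4,0],[0,0,0,-0.4,0],[0,0,0,-0.4,0],[0,0,0,0,0]])

```text
t: 13.5
tool_pos: [0.5619, 0.114, 0.0638]
tool_rot: [-1.571, -0.0, -3.042]
wrist_force: [0.7, 0.6, -0.7]
grip_width: 0.185
```

Request:
carry_out(motion=[[0,0,0,-0.4,0],[0,0,0,-0.4,0],[0,0,0,-0.4,0],[0,0,0,-0.4,0],[0,0,0,0,0]])

```text
t: 14.12
tool_pos: [0.5588, 0.1458, 0.0639]
tool_rot: [-1.571, -0.0, -3.042]
wrist_force: [-0.7, 0.5, -0.8]
grip_width: 0.192
```

```bash
python3 - <<'E'
from g import *
d2=grab("wrist","w6");o=status.get_obs();print(toG(o["tool_pos"]).round(4),o["wrist_force"],o["torque"])
a=d2["color"][120:300,70:330,::-1];cv2.imwrite("pics/w6g.png",cv2.resize(a,None,fx=3,fy=3,interpolation=cv2.INTER_CUBIC))
s=grab("scene");a=s["color"][230:350,125:260,::-1];cv2.imwrite("pics/s6g.png",cv2.resize(a,None,fx=5,fy=5,interpolation=cv2.INTER_CUBIC))
E
```

```text
[-0.0393 -0.0111  0.0639] [-0.79122945  0.74229473 -0.37537533] [ 0.01617776 -0.05362096  0.01979596]
```

View pics/w6g.png

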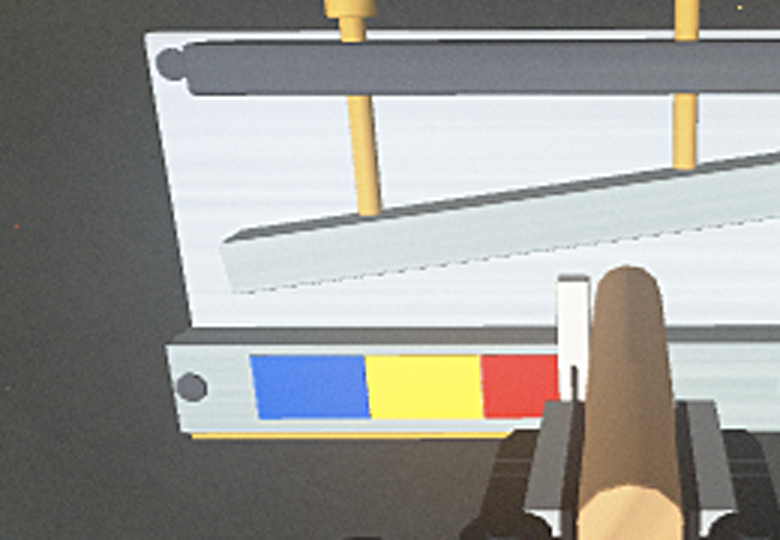

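View pics/s6g.png

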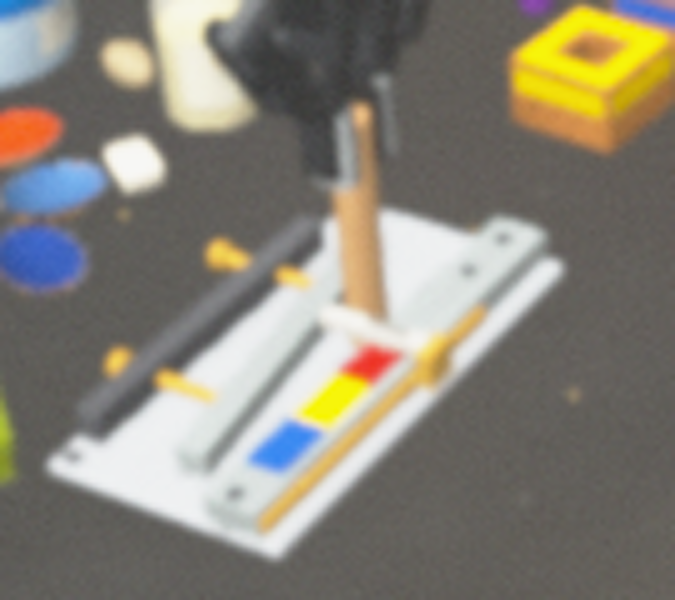

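Request:
carry_out(motion=[[0,0,0,-0.4,0],[0,0,0,-0.4,0],[0,0,0,-0.4,0],[0,0,0,-0.3,0],[0,0,0,0,0]])

```text
t: 14.85
tool_pos: [0.5559, 0.1756, 0.0639]
tool_rot: [-1.571, 0.0, -3.042]
wrist_force: [0.2, -0.2, 0.7]
grip_width: 0.187
```

Request:
carry_out(motion=[[0,0,0,-0.2,0],[0,0,0,-0.2,0],[0,0,0,-0.2,0],[0,0,0,0,0]])

```text
t: 15.35
tool_pos: [0.5548, 0.1872, 0.0639]
tool_rot: [-1.571, 0.0, -3.042]
wrist_force: [-0.3, 0.6, 0.3]
grip_width: 0.189
```

```bash
python3 - <<'E'
from g import *
d2=grab("wrist","w7");o=status.get_obs();print(toG(o["tool_pos"]).round(4),o["wrist_force"],o["torque"])
a=d2["color"][120:300,70:330,::-1];cv2.imwrite("pics/w7g.png",cv2.resize(a,None,fx=3,fy=3,interpolation=cv2.INTER_CUBIC))
E
```

```text
[ 0.0025 -0.0112  0.0639] [-0.52931408 -0.43971662 -0.10118726] [-0.07503078  0.00259852 -0.03459722]
```

View pics/w7g.png

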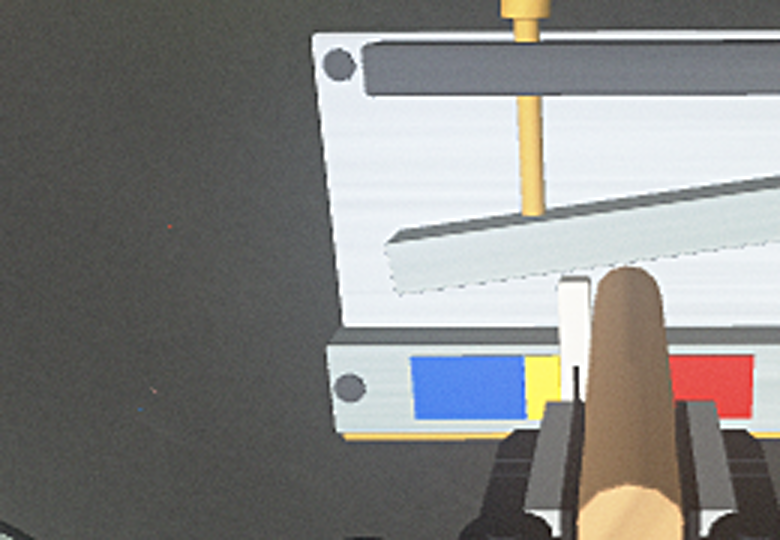

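Request:
carry_out(motion=[[0,0,0,-0.1,0],[0,0,0,-0.1,0],[0,0,0,-0.1,0],[0,0,0,0,0]])

```text
t: 15.9
tool_pos: [0.5542, 0.1931, 0.0638]
tool_rot: [-1.571, 0.0, -3.043]
wrist_force: [-0.0, 0.6, 0.3]
grip_width: 0.187
```

Request:
carry_out(motion=[[0,0,0,-0.1,0],[0,0,0,-0.1,0],[0,0,0,0,0]])

```text
t: 16.27
tool_pos: [0.5538, 0.1971, 0.0639]
tool_rot: [-1.571, 0.0, -3.043]
wrist_force: [-0.5, 0.5, -1.5]
grip_width: 0.191
```

Request:
carry_out(motion=[[0,0,0,-0.1,0],[0,0,0,-0.1,0],[0,0,0,0,0]])

```text
t: 16.65
tool_pos: [0.5534, 0.2011, 0.0639]
tool_rot: [-1.571, 0.0, -3.043]
wrist_force: [0.6, -0.3, -0.4]
grip_width: 0.18
```

Request:
carry_out(motion=[[0,0,0,-0.1,0],[0,0,0,-0.1,0],[0,0,0,0,0]])

```text
t: 17.02
tool_pos: [0.553, 0.205, 0.0639]
tool_rot: [-1.571, 0.0, -3.043]
wrist_force: [0.5, -0.0, -0.7]
grip_width: 0.189
```

Request:
carry_out(motion=[[0,0,0,-0.1,0],[0,0,0,0,0]])

```text
t: 17.27
tool_pos: [0.5528, 0.207, 0.0639]
tool_rot: [-1.571, 0.0, -3.043]
wrist_force: [0.4, -0.4, -0.9]
grip_width: 0.189
```

Request:
carry_out(motion=[[0,0,0,-0.1,0],[0,0,0,0,0]])

```text
t: 17.52
tool_pos: [0.5526, 0.209, 0.0639]
tool_rot: [-1.571, 0.0, -3.043]
wrist_force: [0.4, 0.6, -0.3]
grip_width: 0.185
```

```bash
cat > fz.py <<'E'
from g import *
F=[];Tq=[]
for i in range(3):
    viewer.get_image("side");o=status.get_obs();F.append(o["wrist_force"]);Tq.append(o["torque"])
F=np.mean(F,0);print("G pos",toG(o["tool_pos"]).round(4),"Fx,Fy gauge",(F@ex).round(2),(F@ey).round(2),F[2].round(2),"T",np.mean(Tq,0).round(3),o["t"])
E
python3 fz.py
```

```text
G pos [ 0.0243 -0.0112  0.0639] Fx,Fy gauge -0.01 0.2 -0.61 T [-0.018 -0.011 -0.017] 17.675
```

Request:
carry_out(motion=[[0,0,0,-0.05,0],[0,0,0,-0.05,0]])

```text
t: 17.92
tool_pos: [0.5524, 0.2108, 0.0639]
tool_rot: [-1.571, 0.0, -3.043]
wrist_force: [0.9, -0.4, -0.1]
grip_width: 0.187
```

Request:
carry_out(motion=[[0,0,0,-0.05,0],[0,0,0,-0.05,0]])

```text
t: 18.18
tool_pos: [0.5522, 0.2128, 0.0639]
tool_rot: [-1.571, -0.0, -3.043]
wrist_force: [-0.2, -0.8, -0.5]
grip_width: 0.189
```

```bash
python3 fz.py; python3 - <<'E'
from g import *
d2=grab("wrist","w8")
a=d2["color"][120:300,130:330,::-1];cv2.imwrite("pics/w8g.png",cv2.resize(a,None,fx=3.3,fy=3.3,interpolation=cv2.INTER_CUBIC))
E
```

```text
G pos [ 0.0284 -0.0113  0.0639] Fx,Fy gauge 0.24 -0.34 -0.3 T [-0.036  0.008  0.015] 18.325
```

View pics/w8g.png

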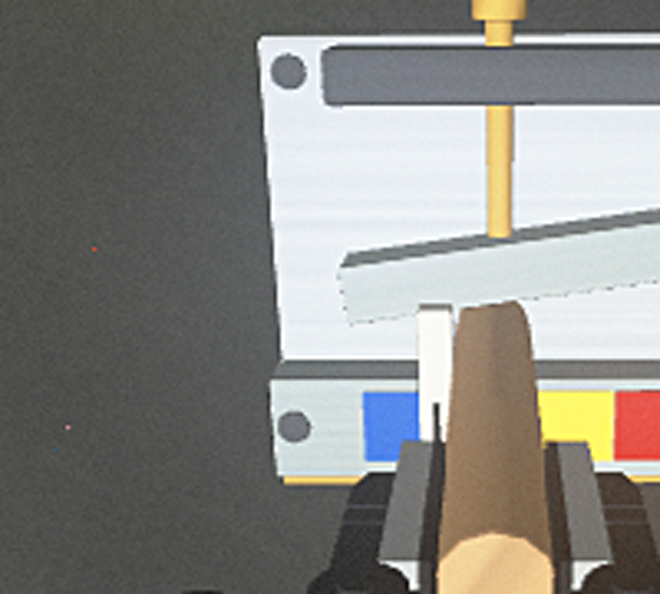

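Request:
carry_out(motion=[[0,0,0,-0.05,0],[0,0,0,0,0]])

```text
t: 18.62
tool_pos: [0.5521, 0.2138, 0.0639]
tool_rot: [-1.571, -0.0, -3.043]
wrist_force: [-0.2, -0.4, -0.1]
grip_width: 0.191
```

Request:
carry_out(motion=[[0,0,0,-0.05,0],[0,0,0,0,0]])

```text
t: 18.88
tool_pos: [0.552, 0.2148, 0.0639]
tool_rot: [-1.571, -0.0, -3.043]
wrist_force: [0.8, -1.0, -0.6]
grip_width: 0.186
```

Request:
carry_out(motion=[[0,0,0,-0.05,0],[0,0,0,0,0]])

```text
t: 19.12
tool_pos: [0.5519, 0.2157, 0.0638]
tool_rot: [-1.571, -0.0, -3.043]
wrist_force: [0.5, -1.6, -0.7]
grip_width: 0.188
```

```bash
python3 fz.py
```

```text
G pos [ 0.0312 -0.0112  0.0638] Fx,Fy gauge -1.88 0.92 -0.15 T [-0.457  0.079 -0.02 ] 19.275
```

Request:
carry_out(motion=[[0,0,0,-0.03,0],[0,0,0,0,0]])

```text
t: 19.52
tool_pos: [0.5518, 0.2163, 0.0638]
tool_rot: [-1.57, -0.0, -3.043]
wrist_force: [0.2, -3.5, 0.0]
grip_width: 0.186
```

```bash
python3 fz.py
```

```text
G pos [ 0.0318 -0.0112  0.0638] Fx,Fy gauge -3.02 0.58 0.25 T [-0.896  0.05  -0.007] 19.675
```

Request:
carry_out(motion=[[0,0,0,-0.03,0],[0,0,0,0,0]])

```text
t: 19.92
tool_pos: [0.5518, 0.2169, 0.0638]
tool_rot: [-1.57, -0.0, -3.043]
wrist_force: [0.7, -4.6, 0.6]
grip_width: 0.188
```

Request:
carry_out(motion=[[0,0,0,-0.02,0],[0,0,0,0,0]])

```text
t: 20.18
tool_pos: [0.5517, 0.2172, 0.0639]
tool_rot: [-1.57, -0.0, -3.043]
wrist_force: [-0.9, -5.1, -0.1]
grip_width: 0.192
```

```bash
python3 fz.py
```

```text
G pos [ 0.0328 -0.0112  0.0638] Fx,Fy gauge -4.73 0.68 0.19 T [-1.275  0.04  -0.008] 20.325
```

Request:
carry_out(motion=[[0,0,0,-0.03,0],[0,0,0,0,0],[0,0,0,0,0],[0,0,0,0,0]])

```text
t: 20.82
tool_pos: [0.5517, 0.2177, 0.0639]
tool_rot: [-1.57, -0.0, -3.043]
wrist_force: [-0.5, -6.5, 0.7]
grip_width: 0.19
```

```bash
python3 fz.py; python3 - <<'E'
from g import *
d2=grab("wrist","w9")
a=d2["color"][120:300,130:330,::-1];cv2.imwrite("pics/w9g.png",cv2.resize(a,None,fx=3.3,fy=3.3,interpolation=cv2.INTER_CUBIC))
s=grab("scene");a=s["color"][230:350,125:260,::-1];cv2.imwrite("pics/s9g.png",cv2.resize(a,None,fx=5,fy=5,interpolation=cv2.INTER_CUBIC))
E
```

```text
G pos [ 0.0332 -0.0112  0.0638] Fx,Fy gauge -5.91 0.78 0.82 T [-1.513  0.015 -0.   ] 20.975
```

View pics/w9g.png

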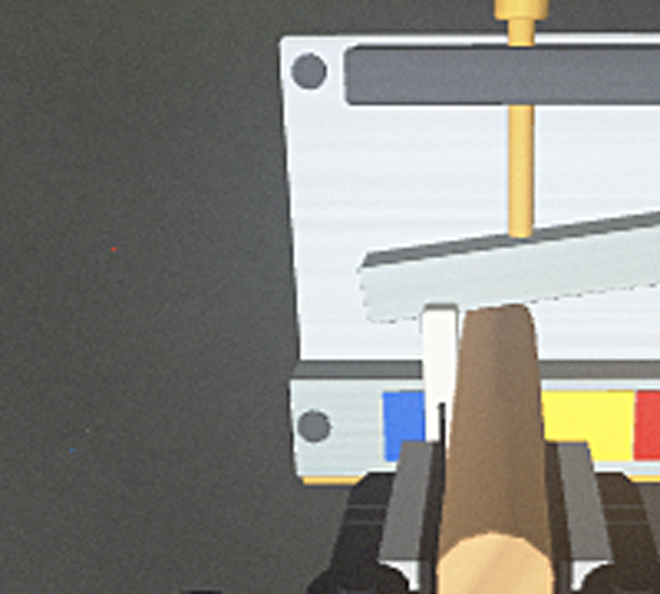

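View pics/s9g.png

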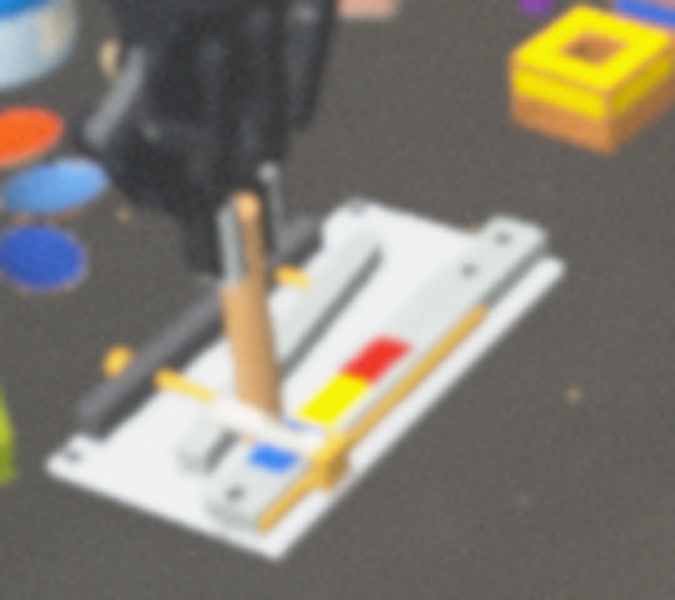

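Request:
carry_out(motion=[[0,0,0,0.1,0],[0,0,0,0.2,0],[0,0,0,0.3,0],[0,0,-0.5,0.1,0],[0,0,-1,0,0],[0,0,-1,0,0],[0,0,-1,0.2,0],[0,0,-1,0.4,0],[0,0,0,0,0]])

```text
t: 22.2
tool_pos: [0.5551, 0.1919, 0.1557]
tool_rot: [-1.571, 0.003, -3.043]
wrist_force: [-0.1, 0.8, -0.3]
grip_width: 0.194
```

```bash
python3 fz.py; python3 - <<'E'
from g import *
d2=grab("wrist","w10")
cv2.imwrite("pics/w10z.png",cv2.resize(d2["color"][:,:,::-1],(800,600),interpolation=cv2.INTER_CUBIC))
b=np.array([.5985,-.1435]);o=status.get_obs();dl=np.append(b-o["tool_pos"][:2],0);print("tx,tz units",dl@ey/.02,-dl@ex/.02,o["tool_pos"])
E
```

```text
G pos [ 0.0076 -0.0109  0.1533] Fx,Fy gauge 0.01 0.42 -0.62 T [-0.007 -0.011  0.013] 22.35
tx,tz units -0.5502536727861751 16.923664971599543 [0.55391297 0.19220416 0.15315657]
```

View pics/w10z.png

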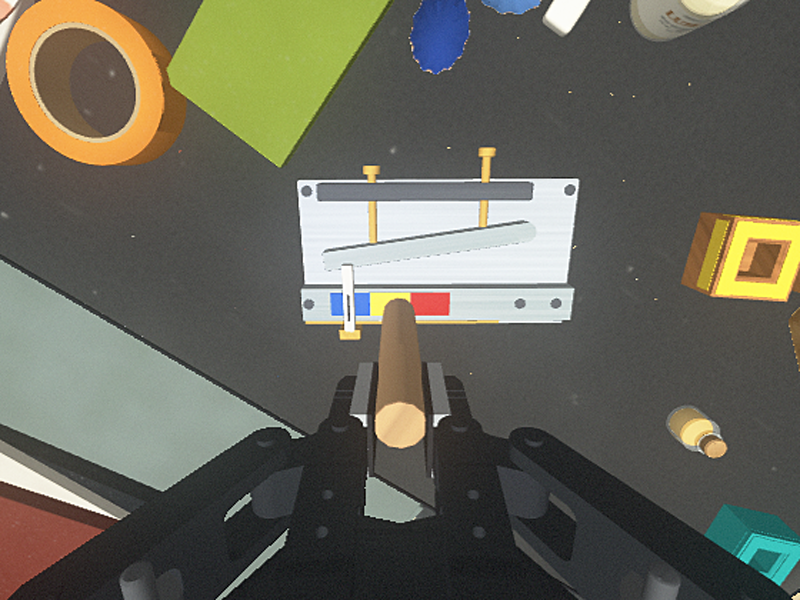

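The black line sits in the middle of the blue band, about (348,305), and the pin is free. Next is the blue stand.

Request:
carry_out(motion=[[0,-0.05,0,0.9,0],[0,-0.05,0,1,0],[0,-0.05,0,1,0],[0,-0.05,0,1,0],[0,-0.05,0,1,0],[0,-0.05,0,1,0],[0,-0.05,0,1,0],[0,-0.05,0,1,0],[0,-0.05,0,1,0],[0,-0.05,0,1,0]])

```text
t: 23.65
tool_pos: [0.584, -0.0052, 0.1539]
tool_rot: [-1.571, 0.0, -3.043]
wrist_force: [-0.2, -0.5, -0.0]
grip_width: 0.186
```

Request:
carry_out(motion=[[0,-0.05,0,1,0],[0,0,0,1,0],[0,0,0,1,0],[0,0,0,1,0],[0,0,0,1,0],[0,0,0,1,0],[0,0,0,1,0],[0,0,0,0,0],[0,0,0,0,0]])

```text
t: 24.78
tool_pos: [0.5984, -0.1431, 0.1538]
tool_rot: [-1.571, -0.0, -3.043]
wrist_force: [0.3, -1.0, -1.0]
grip_width: 0.19
```

```bash
python3 - <<'E'
from g import *
d2=grab("wrist","w11");pickle.dump(d2,open("w11.pkl","wb"))
cv2.imwrite("pics/w11z.png",cv2.resize(d2["color"][:,:,::-1],(800,600),interpolation=cv2.INTER_CUBIC))
b=np.array([.5985,-.1435]);o=status.get_obs();dl=np.append(b-o["tool_pos"][:2],0);print("tx,tz units",dl@ey/.02,-dl@ex/.02,o["tool_pos"])
E
```

```text
tx,tz units 0.0036091093632429536 0.03571840156270605 [ 0.59850083 -0.14278199  0.15386292]
```

View pics/w11z.png

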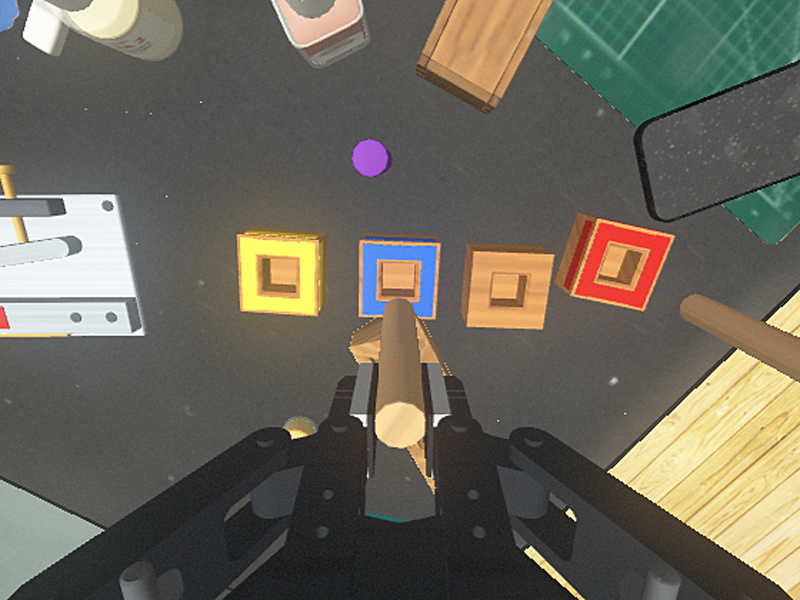

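```bash
python3 - <<'E'
from g import *
d=pickle.load(open("w11.pkl","rb"));k=.7
P=np.array([onz(d,u*k,v*k,.034) for u,v in [(360,240),(440,241),(437,319),(359,317)]]);print(P.round(4),P.mean(0).round(4))
H=np.array([onz(d,u*k,v*k,.034) for u,v in [(378,260),(421,261)]]);print("hole far edge",H.mean(0).round(4))
e=onz(d,400*k,299*k,.098);print("pin bottom far edge",e.round(4),"top",onz(d,400*k,424*k,.208).round(4))
print(proj(d,[.5985,-.1435,.034]))
E
```

```text
[[ 0.6244 -0.1146  0.034 ]
 [ 0.6291 -0.1694  0.034 ]
 [ 0.5721 -0.1745  0.034 ]
 [ 0.5681 -0.1178  0.034 ]] [ 0.5984 -0.1441  0.034 ]
hole far edge [ 0.6127 -0.143   0.034 ]
pin bottom far edge [ 0.6053 -0.1439  0.098 ] top [ 0.5992 -0.1442  0.208 ]
(np.float64(278.73220128470996), np.float64(196.1417203729327))
```

Request:
carry_out(motion=[[0,-0.08,0.5,0.03,0],[0,0,1,0,0],[0,0,0.9,0,0],[0,0,0,0,0]])

```text
t: 25.32
tool_pos: [0.5996, -0.1431, 0.1042]
tool_rot: [-1.572, -0.003, -3.042]
wrist_force: [-0.5, -0.4, -0.7]
grip_width: 0.189
```

```bash
python3 - <<'E'
from g import *
d2=grab("wrist","w12");o=status.get_obs();print(o["tool_pos"])
a=d2["color"][130:320,180:380,::-1];cv2.imwrite("pics/w12z.png",cv2.resize(a,None,fx=3,fy=3,interpolation=cv2.INTER_CUBIC))
s=grab("scene");a=s["color"][140:260,200:320,::-1];cv2.imwrite("pics/s12.png",cv2.resize(a,None,fx=5,fy=5,interpolation=cv2.INTER_CUBIC))
E
```

```text
[ 0.60006021 -0.14338032  0.10523594]
```

View pics/w12z.png

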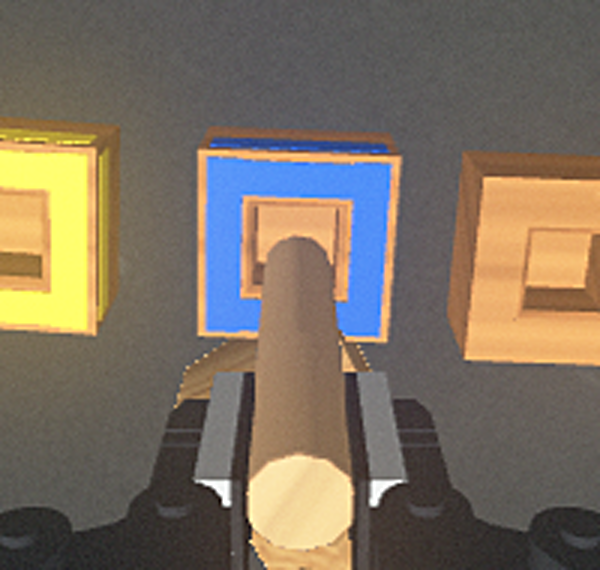

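View pics/s12.png

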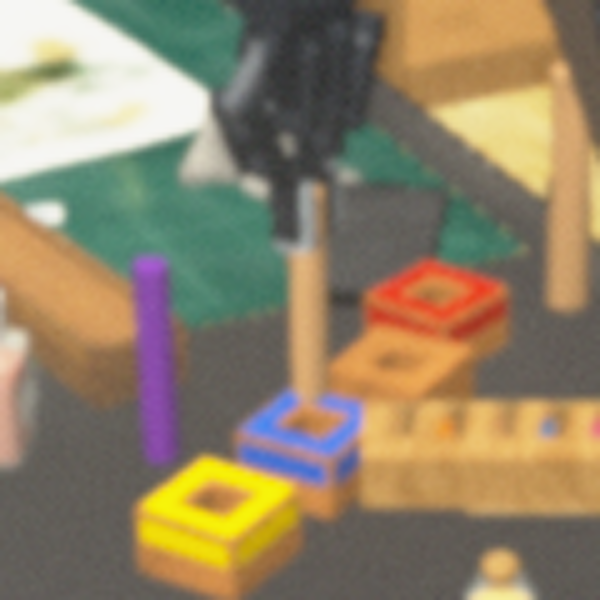

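```bash
python3 - <<'E'
from g import *
d=grab("wrist");f=lambda u,v,z:onz(d,180+u/3,130+v/3,z).round(4)
print("hole far",f(297,199,.034),"near",f(296,298,.034),"L",f(243,250,.034),"R",f(349,250,.034))
print("stand far/near",f(300,153,.034),f(295,340,.034),"L/R",f(198,245,.034),f(395,248,.034))
print("pin bottom far",f(298,236,.05),"sides",f(266,260,.05),f(331,260,.05),"top",f(300,502,.16))
E
```

```text
hole far [ 0.6134 -0.143   0.034 ] near [ 0.5836 -0.1456  0.034 ] L [ 0.5968 -0.1291  0.034 ] R [ 0.5998 -0.1593  0.034 ]
stand far/near [ 0.6266 -0.1425  0.034 ] [ 0.5703 -0.1466  0.034 ] L/R [ 0.5971 -0.1162  0.034 ] [ 0.6017 -0.1723  0.034 ]
pin bottom far [ 0.6077 -0.1438  0.05  ] sides [ 0.6001 -0.1359  0.05  ] [ 0.6018 -0.1533  0.05  ] top [ 0.6008 -0.1447  0.16  ]
```

Request:
carry_out(motion=[[0,0,0.6,0,0],[0,0,0.6,0,0],[0,0,0.5,0,0],[0,0,0.1,0,0],[0,0,0,0,0]])

```text
t: 26.1
tool_pos: [0.6003, -0.1436, 0.0698]
tool_rot: [-1.571, -0.0, -3.043]
wrist_force: [0.7, 0.2, 0.4]
grip_width: 0.184
```

```bash
python3 fz.py; python3 - <<'E'
from g import *
print(status.get_obs()["tool_pos"])
s=grab("scene");a=s["color"][140:260,200:320,::-1];cv2.imwrite("pics/s13.png",cv2.resize(a,None,fx=5,fy=5,interpolation=cv2.INTER_CUBIC))
E
```

```text
G pos [-0.3312 -0.0238  0.0702] Fx,Fy gauge -0.27 -0.04 -0.41 T [ 0.023 -0.015 -0.015] 26.25
[ 0.60043002 -0.14366465  0.07024266]
```

View pics/s13.png

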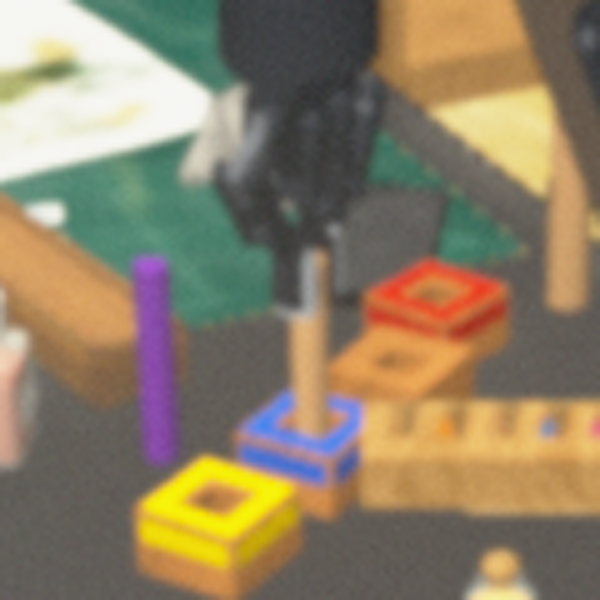

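Request:
carry_out(motion=[[0,0,0.08,0,0],[0,0,0,0,0],[0.3,0,0,0,0],[0.6,0,0,0,0],[0.7,0,0,0,0],[0.7,0,0,0,0],[0.7,0,0,0,0]])

```text
t: 27.18
tool_pos: [0.6002, -0.1436, 0.0683]
tool_rot: [-1.571, 0.0, -3.043]
wrist_force: [0.6, -0.2, -0.0]
grip_width: 0.704
```

```bash
python3 fz.py; python3 - <<'E'
from g import *
d2=grab("wrist","w14")
a=d2["color"][130:400,150:410,::-1];cv2.imwrite("pics/w14.png",cv2.resize(a,None,fx=2.2,fy=2.2,interpolation=cv2.INTER_CUBIC))
E
```

```text
G pos [-0.3311 -0.0236  0.0683] Fx,Fy gauge -0.07 0.02 0.15 T [-0.01  -0.004  0.017] 27.325
```

View pics/w14.png

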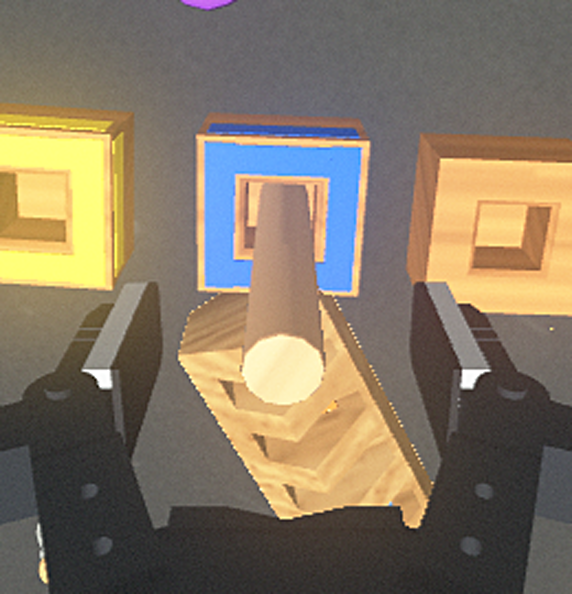

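The pin is released and standing in the blue well. I'll go straight up and verify.

Request:
carry_out(motion=[[0.7,0,-0.5,0,0],[0.7,0,-1,0,0],[0.7,0,-1,0,0],[0.7,0,-1,0,0],[0.7,0,-1,0,0],[0.7,0,-1,0,0],[0.7,0,-1,0,0],[0.7,0,0,0,0],[0.7,0,0,0,0]])

```text
t: 28.5
tool_pos: [0.5999, -0.1435, 0.1978]
tool_rot: [-1.571, -0.001, -3.043]
wrist_force: [0.8, -0.5, -0.1]
grip_width: 0.699
```

```bash
python3 - <<'E'
from g import *
d2=grab("wrist","w15");pickle.dump(d2,open("w15.pkl","wb"));print(status.get_obs()["tool_pos"])
cv2.imwrite("pics/w15z.png",cv2.resize(d2["color"][:,:,::-1],(800,600),interpolation=cv2.INTER_CUBIC))
s=grab("scene");a=s["color"][140:345,125:365,::-1];cv2.imwrite("pics/s15.png",cv2.resize(a,None,fx=3.3,fy=2.9,interpolation=cv2.INTER_CUBIC)[:600,:800])
E
```

```text
[ 0.59986566 -0.14346146  0.19755093]
```

View pics/w15z.png

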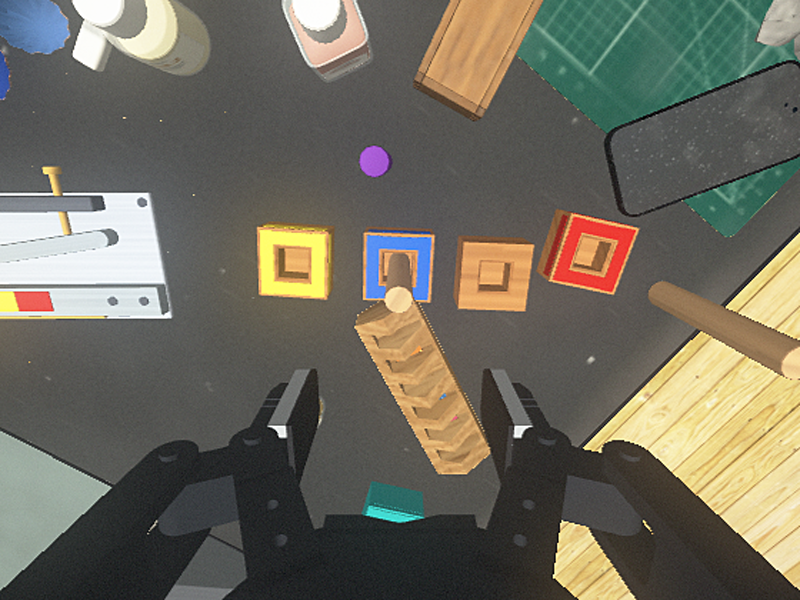

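View pics/s15.png

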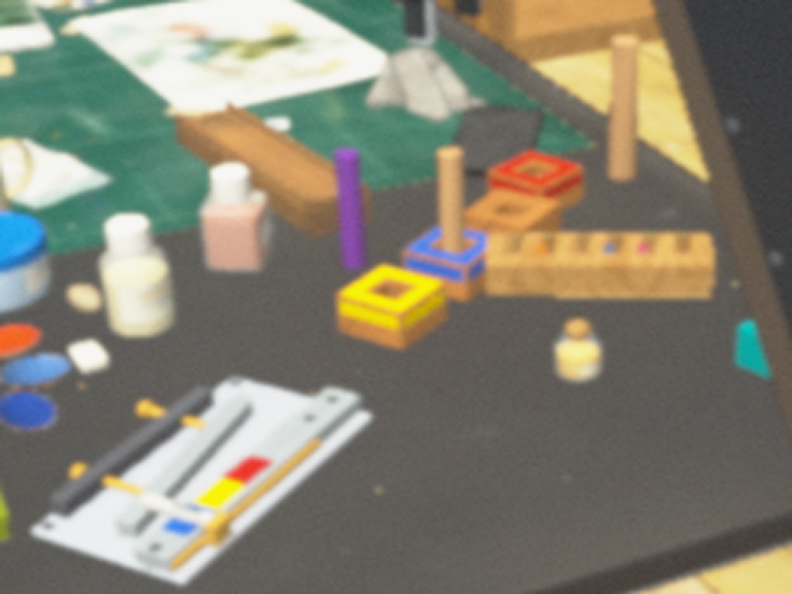

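```bash
python3 - <<'E'
from g import *
d=pickle.load(open("w15.pkl","rb"));print(onz(d,398*.7,299*.7,.122))
from plant import order
print(order.finish_job())
E
```

```text
[ 0.60014631 -0.1438528   0.122     ]
the job is handed in; nothing more can be done
None
```

I wedged the pin in the gauge, read blue, and stood the pin in the blue stand. The job is handed in, and no verdict was reported.

- **Wedging:** I slid the pin upright along the slot in small steps. It wedged at about x = +32 mm in the gauge frame. The push at the wrist reached about 6 N and stayed above 4.5 N for over half a second. The sideways force was only about 0.8 N, so the pin must have been pressing on both fences. The force on each fence was not measured directly.
- **Reading:** The pointer's black line was well inside the blue band, at roughly 95 mm of travel by my estimate. That is about 15 mm past the yellow/blue boundary. It was still in blue in the last picture.
- **Placing:** I backed the pin out, lifted it clear and released it in the blue well. The final picture shows it upright. Its top is about 2 mm from the well centre in plan, measured assuming it rests on the well floor.
- **The rest:** The bottle and the vial are where they started in the scene view. The gripper is open, well above the pin, and touches nothing. The run took about 28.6 s, and none of the checks disagreed.

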